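Count down the lumbar spine model to the fourth vertebra

TASK

A model of the lower spine lies on the desk with the thin fins of its vertebrae pointing up: show a patient the fourth vertebra by counting down with the fingertips. Starting from the end away from the broad sacrum, lightly touch the top of the first, second and third fins in turn, then rest the fingertips lightly on the fourth and finish there, still touching it. Only touch: do not press hard, do not touch the fifth vertebra or the sacrum, do not shove, bend or lift the model, and leave the pen cup, stapler and stamp where they are.

Things in the scene. Friction and masses are not known exactly. Their poses are not given: they have to be found in the camera images.
- spine: board of the spine model, dark wood, 110 x 350 x 18 mm, loose on the desk, about 1.7 kg with all it carries. Origin on its underside, below the third vertebra; its y axis runs along the row of vertebrae (first vertebra at +y, sacrum at -y), z up. The board reaches from y = -205 to +145 mm. A 12 mm thick steel end post stands at y = +135 mm, up to 80 mm above the desk, and a lower one at y = -165 mm
- vert1: first vertebra, at the end of the row away from the sacrum: bone-coloured plastic, 84 mm wide along its x, 30 mm along the row (its y). Its back process stands up as a fin 6 mm thick (x), 18 mm long (y), with a 9 mm wide rounded ridge on top. Origin: middle of the ridge's top, 134 mm above the desk. z up; +y points up the row, away from the sacrum
- vert2: second vertebra, shaped and described as the first (origin: middle of its fin's top). Vertebrae are 42 mm apart along the row and each is offset by up to 10 mm to either side of the board's middle line. Each is springy: it gives downwards from about 1 N, 0.4 N more for each mm, with a stop after 15 mm at 7 N, and springs back; sideways it slides if pushed with over 10 N
- vert3: third vertebra, like the first (origin: middle of its fin's top), springy as told for the second
- vert4: fourth vertebra, like the first (origin: middle of its fin's top), springy as told for the second; the one to finish on
- vert5: fifth vertebra, like the first (origin: middle of its fin's top), next to the sacrum; not to be touched
- sacrum: sacrum, a stepped wedge of bone-coloured plastic, fixed on the board at the lower end of the row, 90 mm wide tapering to 34 mm, about 70 mm long, top at most 85 mm above the desk; origin on the board's underside plane below its middle, 130 mm down the row from the third vertebra
- pencup: white pen cup, 74 mm across and 95 mm high, its pens reaching 142 mm above the desk; origin at the centre of its underside; bystander
- stapler: blue stapler, 36 x 135 x 55 mm, long along its y; origin at the centre of its underside; bystander
- stamp: rubber stamp with turned wooden handle, 42 mm across, 73 mm high; origin at the centre of its underside; bystander

How it is judged:
By the outcome, as a careful person would: the job done as asked, in the order asked, and still so for the second after the job is handed in, while the arm keeps its last pose, push and grip.
It also fails if it takes over 42 s, if anything falls off the work surface, if the arm or the gripper's body presses on something with over 40 N, if the wrist force passes 120 N, or if a joint passes its speed limit or range.

ROBOT

A 6-joint arm with a two-finger parallel gripper is mounted at the origin on the work surface. World frame = base frame: x ahead of the robot, y to its left, z up, the work surface at z = 0. Lengths are in mm, angles in rad, forces in N, time in s.
With the tool pointing down it reaches from about 350 to 975 mm from the base axis. Payload 4.9 kg.
Tool frame: the origin (TCP) lies midway between the tips of the shut fingers; the grasp point (between the pads) lies 19 mm behind it; z points along the fingers, y is the line along which they close (so a half turn about z gives the same grasp; the last joint's range is limited). The gripper opens to 85 mm and grips with 20 to 120 N. Pads are 22 mm wide; open, the fingers measure 114 mm over their backs; the gripper's body (76 mm by 85 mm) begins 54 mm behind the grasp point. The pads swing forward as they close: fully open they stand 13 mm farther back than shut.
Start: joints at [-0.119, 0.053, 1.613, -0, 1.476, -0.119], TCP at [624.981, 0.003, 231.304] pointing down, gripper open.
Joint ranges: [-3.01, 3.01], [-1.01, 2.22], [0.06, 2.58], [-1.02, 4.17], [0.09, 2.62], [-3.14, 3.14]. Speed limits (rad/s): [2.57, 2.57, 3.14, 3.14, 3.14, 3.14].

INTERFACE

Orientations are given as a 3x3 rotation matrix whose columns are the frame's x, y, z axes.
In Python, from plant import robot gives the robot as it stands.
- The arm moves only by the shell command python3 -m creep 'ROWS' [FORCE]. ROWS is text: rows parted by semicolons, each of 7 numbers parted by spaces: the opening in per cent of the stroke, from 0 (shut) to 100 (fully open), then the shift along the tool's x, y, z in m, then the turn, a rotation vector about the tool's x, y, z in degrees. In form: jaw x y z rx ry rz; .... A call has 1 to 5 rows; each row is the pose to reach, as a shift and turn from the pose commanded when the call began, along the tool's axes at that moment; what a row does not reach only later rows make up. A row lasts 1/8 s, in which the tool goes at most 62.5 mm and 10.7 degrees, less where a joint would pass 70% of its speed; a pose out of reach is approached as far as the arm can. A call with a gripper value outside its range is refused whole. The fingers move at their own pace and stop on an object; FORCE is the grip in N (left out, the last holds). Time passes only in rows, so rows that repeat a pose let the fingers close. It gives the time, the measured TCP pose, the force, the opening and the grip force at its end, in the units of the state.
- robot.get_obs(): the state, without advancing time (a new reading comes with each control period).
- robot.get_image(name): name is "scene" or "side" or "wrist"; returns a dict with "frame" (384x512x3 uint8, blue, green, red), "z_map" (384x512 float32, mm along the optical axis (not along the pixel's ray), 0 where there is no reading), "intrinsics" (3x3 intrinsics, pixels), "xyz" and "attitude" of the camera in the world. Camera axes: x right, y up, looking along -z (the intrinsics and any distortion apply to the point x, -y, -z); pixel columns grow to the right and rows downward; lengths in mm; the calibration is good to about 2 mm. The wrist camera is an equidistant fisheye: a pixel r from the principal point sees the ray r / f radians off the axis. A picture is of the moment at which its call begins.
- robot.close_job(): hands the job in; it is judged then, once.
The state is a dict: "t": time; "joint_pos": joint angles; "joint_vel": joint speeds; "tau": joint torques, N m; "ee_pos": TCP position; "ee_rot": TCP orientation; "ft_force": force on the tool from outside, world axes, zero at the start; "moment": the same for the moment, N m; "gripper_width": opening from 0.0 (shut) to 1.0 (fully open); "grasp_force": force on a finger pad.
Only numpy, scipy, OpenCV 4.12 (cv2) and the standard library are available. Lean on these libraries where they do the work, as an engineer would, in place of code of your own. Each camera call takes 0.05 s, during which the arm holds its last target. There are 200 camera calls.

## Working session

There is one attempt and no reset: what is moved stays moved. The work goes in short steps, Python scripts to look and compute and a shell command to move; the robot and the scene stay as the last step left them, time stands still between calls to the robot, and variables do not carry over. Pictures are saved under pics/ and viewed, at most 10 in all, crops included, and the job is handed in when it is done.

```bash
mkdir -p pics; cat > h.py <<'E'
import numpy as np, cv2
from plant import robot
def pts(im):
    K=np.array(im["intrinsics"]);z=im["z_map"].astype(float);v,u=np.mgrid[:384,:512]
    p=np.stack([(u-K[0,2])/K[0,0]*z,-(v-K[1,2])/K[1,1]*z,-z],-1)
    w=p@np.array(im["attitude"]).T+np.array(im["xyz"]); w[z==0]=np.nan
    return w
E
python3 - <<'E'
from h import *
a=robot.get_image("scene");b=robot.get_image("side")
cv2.imwrite("pics/a.png",np.hstack([a["frame"],b["frame"]])[:, :, :] if 0 else cv2.resize(np.hstack([a["frame"],b["frame"]]),(800,300)))
cv2.imwrite("pics/s.png",cv2.resize(a["frame"],(800,600)))
np.savez("im.npz",wa=pts(a),wb=pts(b),fa=a["frame"],fb=b["frame"])
for i in(a,b):print(i["xyz"],i["attitude"],i["intrinsics"])
for w in (pts(a),pts(b)):
    m=(w[...,2]>118)&(w[...,2]<150)&(np.hypot(w[...,0],w[...,1])>300)
    n,l,s,c=cv2.connectedComponentsWithStats(m.astype(np.uint8))
    for k in range(1,n):
        if s[k,4]>6:print(c[k].round(),s[k,4],np.median(w[l==k],0).round(1),w[l==k].min(0).round(),w[l==k].max(0).round())
E
```

```text
[871.83033224 188.38304569 671.36437436] [[-0.44386489 -0.77218885  0.4546519 ]
 [ 0.89609204 -0.38150726  0.22687278]
 [-0.00173563  0.50811081  0.86128996]] [[348.87832754   0.         254.92944542]
 [  0.         348.87832754 183.09334171]
 [  0.           0.           1.        ]]
[ 262.50077258 -330.85889334  620.0876526 ] [[ 0.76246028  0.47208534 -0.44248136]
 [-0.6469711   0.56585926 -0.51110831]
 [ 0.00909543  0.67597243  0.73687078]] [[449.12512961   0.         253.59471277]
 [  0.         449.12512961 186.95787184]
 [  0.           0.           1.        ]]
[218. 141.] 64 [533.7 -59.7 132. ] [527. -69. 118.] [537. -50. 136.]
[238. 149.] 66 [532.8 -16.7 131.9] [527. -28. 118.] [536.  -9. 136.]
[254. 161.] 66 [544.7  23.5 132.2] [538.  13. 118.] [547.  33. 136.]
[270. 175.] 71 [559.8  63.8 132. ] [553.  53. 118.] [562.  73. 136.]
[218. 233.] 57 [701.7  35.5 136.1] [696.  29. 119.] [705.  39. 148.]
[240. 247.] 35 [705.1  76.8 131.9] [699.  72. 118.] [708.  80. 137.]
[217. 256.] 40 [736.4  53.2 137.5] [732.  48. 119.] [740.  56. 144.]
[506.   2.] 58 [1431.4   86.9  122.2] [1427.   73.  118.] [1436.  111.  131.]
[126.  43.] 83 [618.6 494.6 127.1] [610. 488. 118.] [630. 510. 131.]
[317. 125.] 59 [731.6  48.7 129.1] [728.  45. 118.] [737.  54. 140.]
[293. 127.] 41 [699.9  73.2 127.3] [697.  69. 119.] [707.  80. 134.]
[310. 138.] 63 [696.4  30.7 134.1] [694.  27. 118.] [702.  37. 145.]
[231. 170.] 84 [554.  59. 131.] [551.  52. 118.] [561.  71. 134.]
[240. 189.] 96 [539.   19.  130.2] [536.  11. 118.] [546.  32. 134.]
[251. 209.] 103 [527.1 -21.2 130.5] [523. -29. 118.] [533.  -9. 135.]
[272. 227.] 111 [527.9 -63.2 131.1] [525. -72. 118.] [534. -52. 135.]
[285. 251.] 121 [ 514.8 -103.7  131.1] [ 512. -112.  118.] [521. -93. 135.]
```

View pics/s.png

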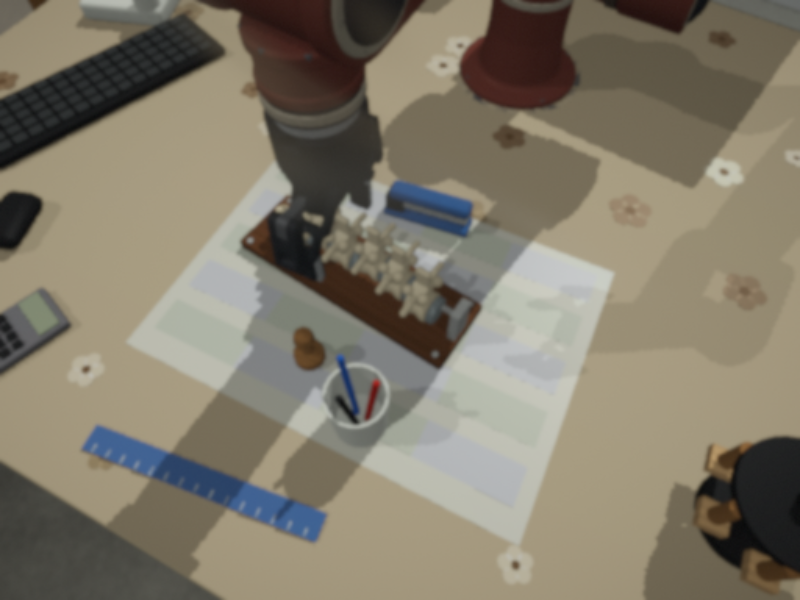

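View pics/a.png

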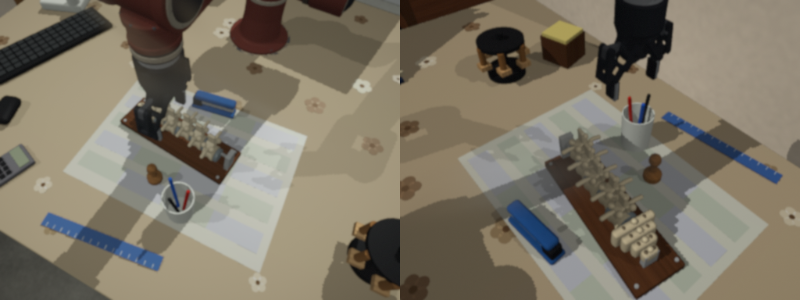

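The pictures show the sacrum at the -y end (side view bottom, ~(635,235)). The post and vert1 are at the far end (~(580,145)), with the cup and stamp on the +x side and the stapler on -x. From the average of the two views, v1≈(557,61), v2≈(542,21), v3≈(530,-19), v4≈(531,-62).

```bash
python3 - <<'E'
from h import *
o=robot.get_obs();R=np.array(o["ee_rot"]);print(R.round(3),o["ee_pos"],o["ft_force"],o["gripper_width"])
V=np.array([[557,61.5,134],[542,21,134],[530,-19,134],[531,-61.5,134]])
print("row yaw",np.degrees(np.arctan2(42.,165)))
print(((V+[0,0,40]-o["ee_pos"])@R).round(1))
E
```

```text
[[ 0.     1.    -0.002]
 [ 1.    -0.     0.   ]
 [ 0.    -0.002 -1.   ]] [6.24439671e+02 6.73416020e-02 2.30180824e+02] [-0.37685839 -0.62512215  0.14847828] 1.0011925771351189
row yaw 14.281095735970823
[[ 61.4 -67.3  56.3]
 [ 20.9 -82.3  56.3]
 [-19.1 -94.3  56.4]
 [-61.6 -93.3  56.3]]
```

```bash
python3 -m creep '0 0.03 -0.034 0 0 0 7; 0 0.0615 -0.0675 0 0 0 14; 0 0.0615 -0.0675 0.03 0 0 14; 0 0.0615 -0.0675 0.056 0 0 14; 0 0.0615 -0.0675 0.056 0 0 14' 20
python3 -m creep '0 0 0 0 0 0 0; 0 0 0 0 0 0 0'
python3 - <<'E'
from h import *
fs=[]
o=robot.get_obs();print(o["ee_pos"],o["ft_force"],o["gripper_width"])
a=robot.get_image("scene");b=robot.get_image("side");c=robot.get_image("wrist")
cv2.imwrite("pics/m.png",np.hstack([cv2.resize(b["frame"][80:280,130:380],(500,400)),cv2.resize(c["frame"],(300,400))]))
w=pts(a)
for w in (pts(a),pts(b)):
    m=(w[...,2]>127)&(w[...,2]<137)&(abs(w[...,0]-535)<40)&(abs(w[...,1])<130)
    n,l,s,cc=cv2.connectedComponentsWithStats(m.astype(np.uint8))
    for k in range(1,n):
        if s[k,4]>6:q=w[l==k];print(cc[k].round(),s[k,4],((np.percentile(q,5,0)+np.percentile(q,95,0))/2).round(1),q.min(0).round(),q.max(0).round())
E
```

```text
t: 0.72
ee_pos: [555.3, 61.6, 172.2]
ee_rot: [[0.242, 0.97, -0.006], [0.97, -0.242, 0.0], [-0.001, -0.006, -1.0]]
ft_force: [-0.4, 0.4, 0.1]
gripper_width: -0.001
grasp_force: 0.0
t: 0.98
ee_pos: [558.5, 61.4, 177.0]
ee_rot: [[0.242, 0.97, 0.003], [0.97, -0.242, -0.0], [0.001, 0.002, -1.0]]
ft_force: [0.1, -0.7, -0.0]
gripper_width: 0.0
grasp_force: 0.0
[558.47152207  61.37073909 176.9619009 ] [ 0.05606257 -0.66679251 -0.03263406] 6.246940544677301e-05
[204. 128.] 39 [ 519.2 -100.1  132.1] [ 513. -109.  127.] [523. -91. 135.]
[218. 140.] 44 [532.3 -59.8 132.1] [526. -70. 127.] [538. -51. 135.]
[237. 148.] 33 [532.4 -18.7 132.2] [528. -28. 127.] [536.  -9. 136.]
[254. 160.] 42 [543.9  23.2 132.3] [540.  13. 128.] [547.  33. 136.]
[270. 174.] 51 [558.3  63.4 132.6] [554.  53. 128.] [563.  73. 136.]
[231. 168.] 61 [555.3  60.4 131. ] [551.  52. 127.] [561.  71. 134.]
[240. 188.] 68 [540.1  20.8 131.2] [535.  11. 127.] [545.  31. 135.]
[251. 208.] 76 [528.3 -19.9 130.8] [523. -29. 127.] [534. -10. 134.]
[272. 226.] 80 [529.1 -62.4 131.3] [525. -72. 128.] [534. -52. 135.]
[285. 249.] 88 [ 516.1 -102.5  131.2] [ 512. -112.  127.] [520. -92. 135.]
```

View pics/m.png

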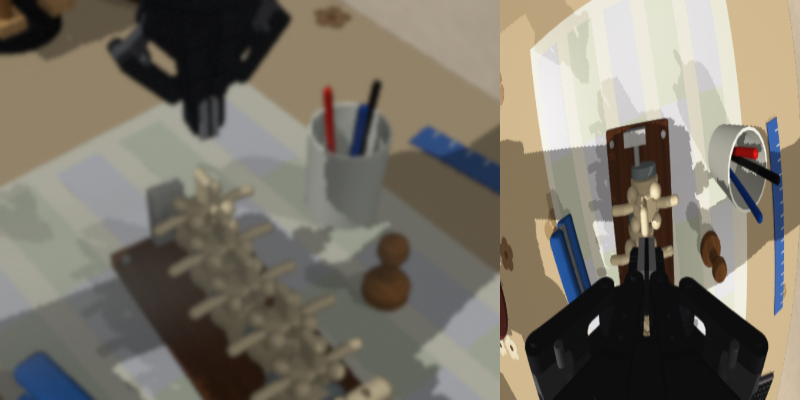

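```bash
python3 -m creep '0 0 0 0.015 0 0 0; 0 0 0 0.03 0 0 0; 0 0 0 0.03 0 0 0; 0 0 0 0.03 0 0 0;0 0 0 0.03 0 0 0' | egrep -v rot; python3 -m creep '0 0 0 0.002 0 0 0; 0 0 0 0.002 0 0 0' | egrep -v rot;  python3 -m creep '0 0 0 0.002 0 0 0; 0 0 0 0.002 0 0 0' | egrep -v rot
```

```text
t: 1.75
ee_pos: [557.9, 61.5, 145.9]
ft_force: [0.8, -0.6, -0.2]
gripper_width: 0.003
grasp_force: 0.0
t: 2.0
ee_pos: [557.5, 61.5, 143.3]
ft_force: [-0.8, -0.7, -0.3]
gripper_width: 0.002
grasp_force: 0.0
t: 2.25
ee_pos: [557.3, 61.5, 141.1]
ft_force: [-0.7, -0.2, 0.5]
gripper_width: 0.001
grasp_force: 0.0
```

```bash
for i in 1; do python3 -m creep '0 0 0 0.002 0 0 0; 0 0 0 0.004 0 0 0; 0 0 0 0.004 0 0 0' | egrep 'pos|force'; done; python3 -m creep '0 0 0 0.0015 0 0 0; 0 0 0 0.0015 0 0 0' | egrep 'pos|ft'; python3 -m creep '0 0 0 0.0015 0 0 0; 0 0 0 0.0015 0 0 0' | egrep 'pos|ft'
```

```text
ee_pos: [557.3, 61.5, 137.0]
ft_force: [-0.1, -0.3, 0.3]
grasp_force: 0.0
ee_pos: [557.4, 61.5, 135.6]
ft_force: [0.2, -0.3, 0.5]
ee_pos: [557.4, 61.5, 134.1]
ft_force: [-0.0, -0.2, -0.1]
```

```bash
python3 -m creep '0 0 0 0.001 0 0 0; 0 0 0 0.001 0 0 0' | egrep 'pos|ft'; python3 -m creep '0 0 0 0.001 0 0 0; 0 0 0 0.001 0 0 0' | egrep 'pos|ft';python3 - <<'E'
from h import *
for i in range(5):
    o=robot.get_obs();robot.get_image("wrist") if i<4 else 0;print(o["ee_pos"].round(1) if hasattr(o["ee_pos"],'round') else o["ee_pos"],np.round(o["ft_force"],2))
E
```

```text
ee_pos: [557.6, 61.5, 133.5]
ft_force: [-0.3, 0.3, 0.8]
ee_pos: [557.6, 61.5, 132.4]
ft_force: [-0.4, -0.6, 0.9]
[557.6  61.5 132.4] [-0.39 -0.62  0.89]
[557.6  61.5 132.4] [-0.6  -0.17  1.34]
[557.5  61.5 132.4] [-0.85  0.16  1.07]
[557.6  61.5 132.4] [-0.87 -0.28  1.19]
[557.5  61.5 132.4] [0.13 0.72 0.98]
```

```bash
python3 -m creep '0 0 0 0.001 0 0 0; 0 0 0 0.001 0 0 0;0 0 0 0.001 0 0 0' | egrep 'pos|ft'; python3 - <<'E'
from h import *
f=[]
for i in range(5): f.append(robot.get_obs()["ft_force"]); robot.get_image("wrist")
o=robot.get_obs();print(np.mean(f,0).round(2),o["t"]);R=np.array(o["ee_rot"])
V=np.array([[542,22,148],[530.5,-19,148],[530.7,-61,148]])
print(((V-[557.5,61.5,148])@R).round(1)); print((np.diff(V,axis=0)@R).round(1))
E
```

```text
ee_pos: [557.5, 61.5, 131.4]
ft_force: [0.2, 0.1, 1.3]
[-0.24  0.13  2.1 ] 4.45
[[ -42.1   -5.5   -0. ]
 [ -84.6   -6.7   -0. ]
 [-125.3    3.6   -0. ]]
[[-42.6  -1.2  -0. ]
 [-40.7  10.4   0. ]]
```

```bash
python3 -m creep '0 0 0 -0.01 0 0 0; 0 0 0 -0.022 0 0 0; 0 -0.021 -0.003 -0.025 0 0 0; 0 -0.042 -0.0055 -0.025 0 0 0; 0 -0.042 -0.0055 -0.025 0 0 0' | egrep 'pos|ft'; python3 -m creep '0 0 0 0 0 0 0; 0 0 0 0.008 0 0 0; 0 0 0 0.014 0 0 0; 0 0 0 0.018 0 0 0;0 0 0 0.018 0 0 0' | egrep 'pos|ft'; python3 -m creep '0 0 0 0.002 0 0 0; 0 0 0 0.003 0 0 0; 0 0 0 0.004 0 0 0; 0 0 0 0.004 0 0 0' | egrep 'pos|ft'
```

```text
ee_pos: [541.1, 20.3, 155.9]
ft_force: [-0.5, -0.6, -0.5]
ee_pos: [541.6, 22.3, 137.5]
ft_force: [-0.7, -0.4, -0.2]
ee_pos: [542.0, 22.1, 134.3]
ft_force: [-0.4, -0.2, -0.5]
```

```bash
python3 -m creep '0 0 0 0.001 0 0 0; 0 0 0 0.002 0 0 0; 0 0 0 0.003 0 0 0; 0 0 0 0.003 0 0 0' | egrep 'pos|ft'; python3 - <<'E'
from h import *
f=[]
for i in range(5): f.append(robot.get_obs()["ft_force"]); robot.get_image("wrist")
print(np.mean(f,0).round(2),robot.get_obs()["t"])
E
```

```text
ee_pos: [542.1, 22.1, 131.5]
ft_force: [-0.1, -0.7, 2.7]
[-0.03 -0.6   2.04] 6.95
```

Touched v2 (2 N). Next is v3, done the same way.

```bash
python3 -m creep '0 0 0 -0.01 0 0 0; 0 0 0 -0.022 0 0 0; 0 -0.021 -0.001 -0.025 0 0 0; 0 -0.0425 -0.001 -0.025 0 0 0; 0 -0.0425 -0.001 -0.025 0 0 0' | egrep 'pos|ft'; python3 -m creep '0 0 0 0 0 0 0; 0 0 0 0.008 0 0 0; 0 0 0 0.014 0 0 0; 0 0 0 0.018 0 0 0;0 0 0 0.018 0 0 0' | egrep 'pos|ft'; python3 -m creep '0 0 0 0.002 0 0 0; 0 0 0 0.003 0 0 0; 0 0 0 0.004 0 0 0; 0 0 0 0.004 0 0 0' | egrep 'pos|ft';  python3 -m creep '0 0 0 0.001 0 0 0; 0 0 0 0.002 0 0 0; 0 0 0 0.003 0 0 0; 0 0 0 0.003 0 0 0' | egrep 'pos|ft'; python3 - <<'E'
from h import *
f=[]
for i in range(5): f.append(robot.get_obs()["ft_force"]); robot.get_image("wrist")
print(np.mean(f,0).round(2),robot.get_obs()["t"])
E
```

```text
ee_pos: [530.8, -19.8, 157.1]
ft_force: [-0.1, 0.4, 0.3]
ee_pos: [530.4, -18.7, 137.6]
ft_force: [-0.3, 0.1, -0.4]
ee_pos: [530.7, -18.9, 134.3]
ft_force: [0.6, -0.2, 0.2]
ee_pos: [530.9, -18.9, 131.5]
ft_force: [-0.3, -0.0, 2.0]
[-0.27  0.14  1.6 ] 9.45
```

```bash
python3 -m creep '0 0 0 -0.01 0 0 0; 0 0 0 -0.022 0 0 0; 0 -0.020 0.005 -0.025 0 0 0; 0 -0.0405 0.010 -0.025 0 0 0; 0 -0.0405 0.010 -0.025 0 0 0' | egrep 'pos|ft'; python3 -m creep '0 0 0 0 0 0 0; 0 0 0 0.008 0 0 0; 0 0 0 0.014 0 0 0; 0 0 0 0.018 0 0 0;0 0 0 0.018 0 0 0' | egrep 'pos|ft'; python3 -m creep '0 0 0 0.002 0 0 0; 0 0 0 0.003 0 0 0; 0 0 0 0.004 0 0 0; 0 0 0 0.004 0 0 0' | egrep 'pos|ft';  python3 -m creep '0 0 0 0.001 0 0 0; 0 0 0 0.002 0 0 0; 0 0 0 0.003 0 0 0; 0 0 0 0.003 0 0 0; 0 0 0 0.003 0 0 0' | egrep 'pos|ft'; python3 - <<'E'
from h import *
f=[]
for i in range(5): f.append(robot.get_obs()["ft_force"]); b=robot.get_image("side")
print(np.mean(f,0).round(2),robot.get_obs()["t"])
cv2.imwrite("pics/e.png",cv2.resize(b["frame"][120:320,150:400],(750,600)))
E
```

```text
ee_pos: [530.9, -61.5, 157.2]
ft_force: [-0.4, 0.4, 0.3]
ee_pos: [530.2, -60.4, 137.5]
ft_force: [0.5, -0.1, -0.3]
ee_pos: [530.6, -60.6, 134.3]
ft_force: [0.4, 0.0, -0.4]
ee_pos: [530.8, -60.7, 131.5]
ft_force: [-0.1, 0.5, 1.0]
[ 0.21 -0.62  1.45] 12.075
```

View pics/e.png

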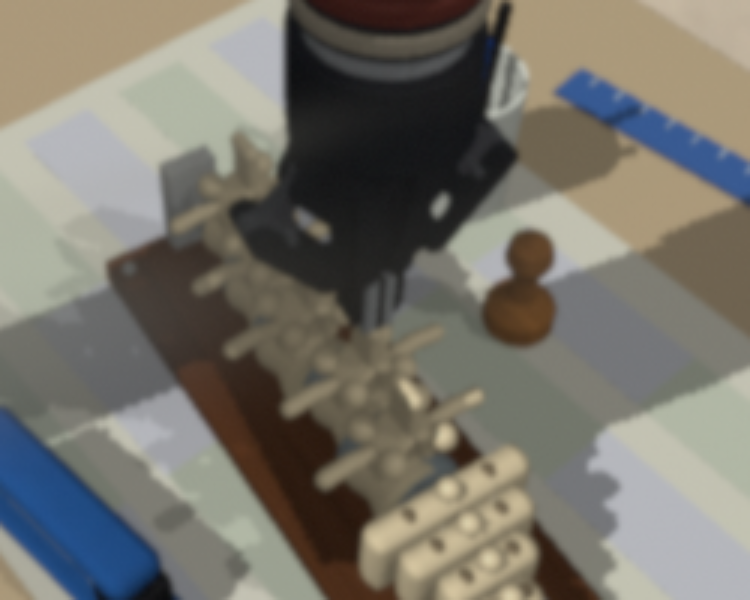

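The picture shows the fingertips at (380,320) on the fourth fin. The fifth is clear of them at (400,390), and the bystanders look undisturbed.

```bash
python3 -c "
from plant import robot
print(robot.close_job())"
```

```text
the job is handed in; nothing more can be done
None
```

I touched fins 1, 2 and 3 in order at about 2 N each, and the fingertips now rest on the fourth at about 1.5 N; the job was handed in at about 12 s, with no verdict shown.

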